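# Load a firing tray with the tray lifter

### The job

Pull the tray lifter out of its storage box by the blade, lay it on the bench, and take it again by its blue handle. Slide the blade under the round firing tray with the crowns, lift the tray off the loading shelf and set it level and centred on the two rails of the firing stand; the gripper itself must not touch the tray, and the tray must not tip over or fall. Draw the blade out, lay the lifter flat on the open bench and let go, leaving everything else where it stands.

Things in the scene. Friction and masses are not known exactly. Their poses are not given: they have to be found in the camera images.
- lifter: Tray lifter (spatula), 195 mm, 150 g. Steel blade 85 x 44 x 4 mm, thinning to 2 mm at the tip. Origin: centre of the blade's underside; x to the tip (42.5 mm), y across, z up. Neck at x = -42 mm, level blue handle from x = -60 to -152 mm, 18 mm wide, 20 mm high. Starts with the handle in the storage box, only the blade showing, its underside 12 mm above the bench.
- lifter_handle (a point): Middle of the lifter's blue handle (x = -106 mm, z = 34 mm in the lifter's frame).
- lifter_tip (a point): Middle of the blade's front edge, at its underside.
- lifter_box: Fixed white box covering the lifter's handle, and in front a narrow grey rest (85 x 26 mm, 12 mm high) under the blade. Origin: on the bench under the middle of the rest; open towards its -x, the way the lifter is pulled out. The box spans x = 48 to 186 mm, 100 mm wide, 74 mm high (84 wide, 68 high inside).
- shelf: Fixed steel loading shelf 160 x 130 mm, top 30 mm above the bench, where the tray starts. Origin: on the bench under the tray's place; it spans x = -95 to +65 mm. The blade enters from -x, moving to +x. Two dark posts (12 mm thick, 24 mm high above the plate), 60.5 mm from the origin at +-43 degrees from +x, stop the tray when it is pushed.
- tray: Round beige firing tray, 108 mm across, 12 mm thick, 105 to 210 g, with three white crowns on pins fixed to it (33 mm high overall). The underside is flat to 44 mm from the middle, then bevelled up to 6 mm height at the rim. Origin: centre of its underside; z up.
- stand: Fixed firing stand: dark base 110 x 110 mm, 8 mm thick, with two white rails 104 mm long along its x, each 12 mm wide, their tops 50 mm above the bench; the gap between the rails is 64 mm wide, 42 mm deep, and open at both ends. Origin: on the bench under its middle; z up.
- stand_seat (a point): Middle of the stand, level with the tops of the rails: the tray's underside centre belongs here.
- model_a: Bystander: plaster jaw model, 70 mm wide, 36 mm high; origin under its middle.
- model_b: Bystander: plaster jaw model, 70 mm wide, 32 mm high; origin under its middle.
- jar: Bystander: amber jar, 60 mm across, 85 mm high; origin under its middle.
- bowl: Bystander: green mixing bowl, 100 mm across, 55 mm high; origin under its middle.
- brush: Bystander: brush 160 mm long, lying flat; origin under its middle.
- blank: Bystander: white ceramic milling disc, 98 mm across, 16 mm thick; origin under its middle.
Not all that is in view belongs to the job. Leave any green look-alike of the shelf alone.

How it is judged:
On the way, in this order (a step that is already met when the one before it is completed fails the run):
1. the lifter lies on the bench, clear of its box, and is let go (horizontal distance between lifter and lifter_box above 0.105 m and height (world z) of lifter below 0.008 m and angle between lifter's own z axis and vertical below 0.1 rad and contact force between the fingers and lifter below 0.05 N), for 0.2 s.
2. the tray is carried on the blade, at least 20 mm above the shelf (height (world z) of tray above 0.05 m and angle between tray's own z axis and vertical below 0.25 rad and contact force between lifter and tray above 0.2 N and contact force between tray and shelf below 0.05 N), for 0.2 s.
3. the tray rests on the rails of the stand and the blade no longer touches it (horizontal distance between tray and stand_seat below 0.012 m and z of tray in the frame of stand_seat between -0.005 and 0.005 m and angle between tray's own z axis and vertical below 0.05 rad and contact force between tray and stand above 0.2 N and contact force between lifter and tray below 0.05 N), for 0.2 s.
At the end, for the whole second after the job is handed in: The tray lies on the rails: its centre within 12 mm of the seat sideways and 5 mm in height, level within 0.05 rad, at rest. The lifter lies flat on the bench (underside below 8 mm, level within 0.1 rad), at rest, touching neither tray nor stand (horizontal distance between tray and stand_seat below 0.012 m and z of tray in the frame of stand_seat between -0.005 and 0.005 m and angle between tray's own z axis and vertical below 0.05 rad and linear speed of each of tray, lifter below 0.01 m/s and height (world z) of lifter below 0.008 m and angle between lifter's own z axis and vertical below 0.1 rad and contact force between lifter and tray below 0.05 N and contact force between lifter and stand below 0.05 N).
It fails at once if the gripper or arm touches the tray (contact force between any of the fingers, the arm and tray above 0.5 N).
It fails at once if the tray is tipped by more than 0.45 rad or falls to the bench (angle between tray's own z axis and vertical above 0.45 rad or height (world z) of tray below 0.02 m).
It fails at once if a bystander (jaw models, jar, bowl, brush, ceramic disc) is shifted by more than 20 mm (distance of any of model_a, model_b, jar, bowl, brush, blank from where it was at the start of the episode above 0.02 m).
It also fails if it takes over 64 s, if anything falls off the work surface, if the arm or the gripper's body presses on something with over 40 N, if the wrist force passes 120 N, or if a joint passes its speed limit or range.

### The arm

A 6-joint arm with a two-finger parallel gripper is mounted at the origin on the work surface. World frame = base frame: x ahead of the robot, y to its left, z up, the work surface at z = 0. Lengths are in m, angles in rad, forces in N, time in s.
With the tool pointing down it reaches from about 0.275 to 0.75 m from the base axis. Payload 10.2 kg.
Tool frame: the origin (TCP) lies midway between the tips of the shut fingers; the grasp point (between the pads) lies 19 mm behind it (env.hold_point_z is the distance from the TCP to the grasp point, in m); z points along the fingers, y is the line along which they close (so a half turn about z gives the same grasp; the last joint's range is limited). The gripper opens to 85 mm and grips with 20 to 120 N. Pads are 22 mm wide; open, the fingers measure 114 mm over their backs; the gripper's body (76 mm by 85 mm) begins 54 mm behind the grasp point. The pads swing forward as they close: fully open they stand 13 mm farther back than shut.
Start: joints at [-1.328, 0.313, 1.498, -0, 1.331, -0.223], TCP at [0.236, -0.469, 0.231] pointing down, gripper open.
Joint ranges: [-2.94, 2.94], [-0.97, 2.17], [0.19, 2.56], [-1.23, 4.37], [0.02, 3.11], [-2.88, 2.88]. Speed limits (rad/s): [2.39, 2.39, 3.01, 3.14, 3.14, 3.14].

### API

Orientations are given as a unit quaternion [x, y, z, w].
In Python, from bench import env, kinematics, monitor, eyes, job gives the robot as it stands. The module is installed in compiled form; this text tells all that it offers. Calls block until the motion is done:
- env.reach(position, orientation): joint-space move of the TCP to a pose.
- env.movel(position, velocity=0.15, frame=None, guard=None): straight line of the TCP; frame=None keeps the orientation; velocity is the mean speed in m/s. With guard (N) it stops when the force on the tool has changed by that much, and returns True; else False.
- env.set_joints(angles): joint-space move.
- env.release() and env.close_gripper(effort=None): open the fingers fully, or close them until they stop; effort is the grip in N (None keeps the last).
- env.hold(seconds).
- kinematics.ik(position, orientation): joint angles nearest the present ones, or None.
- monitor.sense(): the state.
- eyes.grab_frame(name): name is "scene" or "side" or "wrist"; returns a dict with "frame" (420x560x3 uint8, red, green, blue), "mtx" (3x3 intrinsics, pixels), "view" (4x4, takes a point from world to camera coordinates). Camera axes: x right, y down, z forward; pixel columns grow to the right and rows downward; lengths in m; the calibration is good to about 2 mm. A picture is of the moment at which its call begins. There is no depth.
A pose or a line that the arm cannot do raises env.MotionError and nothing moves.
- job.hand_in(): hands the job in; it is judged then, once.
The state is a dict: "clock": time; "joints": joint angles; "qvel": joint speeds; "joint_efforts": joint torques, N m; "position": TCP position; "ee_rot": TCP orientation; "contact_force": force on the tool from outside, world axes, zero at the start; "ft_torque": the same for the moment, N m; "finger_gap": opening from 0.0 (shut) to 1.0 (fully open); "gripper_force": force on a finger pad.
Only numpy, scipy, OpenCV 4.12 (cv2) and the standard library are available. Lean on these libraries where they do the work, as an engineer would, in place of code of your own. Each camera call takes 0.05 s, during which the arm holds its last target. There are 200 camera calls.

## Working session

There is one attempt and no reset: what is moved stays moved. The work goes in short steps, each a Python script; the robot and the scene stay as the last script left them, time stands still between calls to the robot, and variables do not carry over. Pictures are saved under pics/ and viewed, at most 10 in all, crops included, and the job is handed in when it is done.

```bash
mkdir -p pics; ls; python3 - <<'E'
from bench import env, kinematics, monitor, eyes, job
import cv2,numpy as np
np.set_printoptions(precision=4,suppress=True)
for n in("scene","side","wrist"):
    d=eyes.grab_frame(n); cv2.imwrite(f"pics/{n}0.png",d["frame"][:,:,::-1]); print(n,d["mtx"].tolist(),np.array(d["view"]))
    np.savez(f"{n}0.npz",**d)
print(monitor.sense(), env.hold_point_z)
E
```

```text
pics
scene [[475.8266417301495, 0.0, 280.7135998235838], [0.0, 475.8266417301495, 218.9897600893451], [0.0, 0.0, 1.0]] [[-0.8536  0.521  -0.0025  0.4042]
 [ 0.3883  0.633  -0.6697 -0.1862]
 [-0.3473 -0.5726 -0.7426  1.5523]
 [ 0.      0.      0.      1.    ]]
side [[503.5434892954078, 0.0, 283.21125807819703], [0.0, 503.5434892954078, 211.8830274939859], [0.0, 0.0, 1.0]] [[ 0.8982 -0.4393 -0.0174 -0.4459]
 [-0.2631 -0.5053 -0.8218  0.2234]
 [ 0.3522  0.7428 -0.5695  1.2554]
 [ 0.      0.      0.      1.    ]]
wrist [[317.50831053757605, 0.0, 278.2848885184513], [0.0, 317.50831053757605, 208.3334934179203], [0.0, 0.0, 1.0]] [[ 0.4507 -0.8927 -0.0012 -0.5251]
 [-0.8459 -0.4275  0.319  -0.0429]
 [-0.2853 -0.1427 -0.9478  0.3801]
 [ 0.      0.      0.      1.    ]]
{'clock': 0.15, 'joints': array([-1.3284,  0.3133,  1.4982, -0.    ,  1.331 , -0.2234]), 'qvel': array([ 0.0002, -0.0003, -0.0014, -0.0012,  0.0013, -0.0006]), 'joint_efforts': array([  0.0018, -41.2369, -25.9798,  -0.0002,   0.0032,  -0.    ]), 'position': array([ 0.2358, -0.4689,  0.2309]), 'ee_rot': array([ 0.973 ,  0.2308, -0.    , -0.0005]), 'contact_force': array([-0.6963,  0.7585,  0.4101]), 'ft_torque': array([ 0.0307,  0.0337, -0.0051]), 'gripper_force': 0.0, 'finger_gap': 0.9995249888684359} 0.0187
```

View pics/scene0.png

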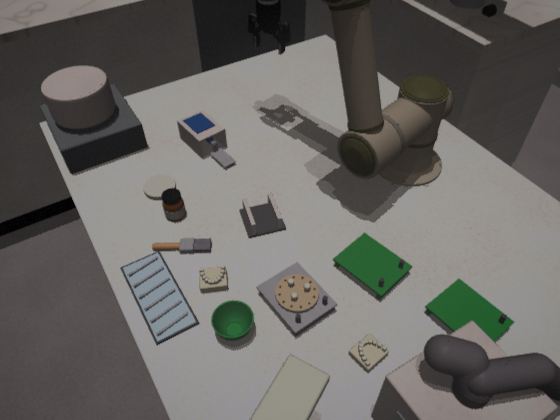

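View pics/side0.png

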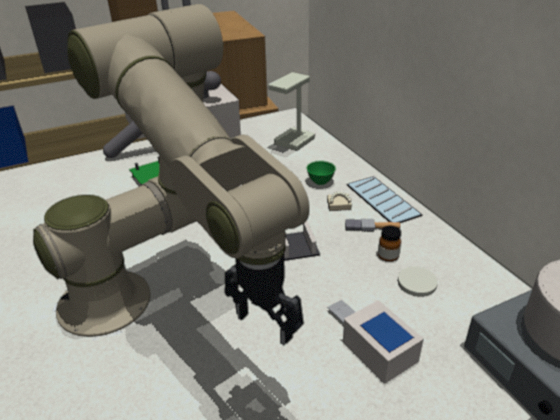

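The scene view shows the lifter box (203,132) with the blade at (222,157), the stand at (263,213), the shelf with the tray at (297,293) and its posts at (298,318) and (325,300). The jar, brush, bowl and jaw models stand to the left and below. The side view shows the box at (380,335) with the blade at (340,312), and the arm hides the stand and tray.

```bash
cat > h.py <<'E'
from bench import env, kinematics, monitor, eyes, job
import cv2,numpy as np
from scipy.spatial.transform import Rotation as R
np.set_printoptions(precision=4,suppress=True)
def ray(d,uv):
    uv=np.atleast_2d(np.array(uv,float)); V=np.array(d["view"]);K=np.array(d["mtx"])
    r=np.c_[uv,np.ones(len(uv))]@np.linalg.inv(K).T@V[:3,:3]
    return -V[:3,:3].T@V[:3,3], r
def px2w(d,uv,z):
    o,r=ray(d,uv); return o+r*((z-o[2])/r[:,2])[:,None]
def w2px(d,P):
    P=np.atleast_2d(P);V=np.array(d["view"]);q=(P@V[:3,:3].T+V[:3,3])@np.array(d["mtx"]).T
    return q[:,:2]/q[:,2:]
def load(f): return dict(np.load(f))
def down(yaw):  # tool z down, tool x along yaw, tool y (closing) = yaw-90deg
    return (R.from_euler('z',yaw)*R.from_euler('x',np.pi)).as_quat()
def shot(name,tag):
    d=eyes.grab_frame(name); np.savez(f"{tag}.npz",**d); cv2.imwrite(f"pics/{tag}.png",d["frame"][:,:,::-1]); return d
E
python3 - <<'E'
from h import *
d=load("scene0.npz"); s=load("side0.npz")
print("cam",ray(d,[0,0])[0],ray(s,[0,0])[0])
for n,uv,z in [("tray",(297,292),.042),("blade",(222,157),.016),("boxtop",(200,123),.074),("stand",(263,217),.008),("shelf c",(297,297),.03),("post1",(298,318),.054),("post2",(325,299),.054),("jar",(174,205),.04),("model_a",(213,278),.03),("bowl",(233,322),.05),("brush",(183,245),.01),("blank",(159,187),.016),("model_b",(369,352),.03),("decoy",(372,264),.03),("bluecase",(159,295),.01)]:
    print(n,px2w(d,uv,z)[0])
print("side blade",px2w(s,(341,312),.016),"box",px2w(s,(388,330),.074))
f=cv2.resize(d["frame"][110:350,130:370],(720,720)[:2])[:, :, ::-1]
cv2.imwrite("pics/crop1.png",cv2.resize(f,(600,600)))
E
```

```text
cam [0.9565 0.7962 1.029 ] [ 0.0171 -1.0154  0.8907]
tray [0.5864 0.2618 0.042 ]
blade [ 0.5039 -0.3164  0.016 ]
boxtop [ 0.5146 -0.4446  0.074 ]
stand [ 0.5186 -0.0247  0.008 ]
shelf c [0.5898 0.2676 0.03  ]
post1 [0.6275 0.3297 0.054 ]
post2 [0.5444 0.3201 0.054 ]
jar [ 0.7274 -0.1733  0.04  ]
model_a [0.7413 0.1083 0.03  ]
bowl [0.7604 0.2579 0.05  ]
brush [ 0.7591 -0.0479  0.01  ]
blank [ 0.731  -0.2917  0.016 ]
model_b [0.5299 0.475  0.03  ]
decoy [0.3688 0.2848 0.03  ]
bluecase [0.8761 0.0702 0.01  ]
side blade [[ 0.4967 -0.3109  0.016 ]] box [[ 0.5262 -0.4472  0.074 ]]
```

View pics/crop1.png

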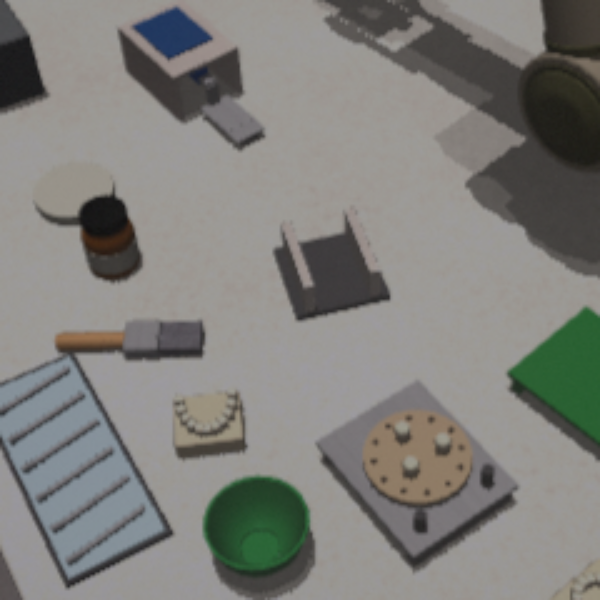

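The crop confirms the layout. The blade points from the box roughly along +y, the stand rails also run roughly along y, and the tray sits in front of its two posts. Next I plan wrist close-ups.

```bash
python3 - <<'E'
from h import *
w=load("wrist0.npz"); s=monitor.sense()
Rt=R.from_quat(s["ee_rot"]); c=ray(w,[[278,208]]); print("cam in tool",Rt.inv().apply(c[0]-s["position"]),"axis",Rt.inv().apply(c[1]))
for yaw in (95,-85):
  for p in [(.505,-.31,.0),(.40,-.26,.02),(.59,.13,.06),(.52,-.13,.08),(.52,-.26,.06),(.5,-.3,.25),(.52,-.05,.25),(.59,.2,.25)]:
    q=kinematics.ik(p,down(np.radians(yaw))); print(yaw,p,q)
E
```

```text
cam in tool [ 0.0815  0.0005 -0.1424] axis [[-0.3182 -0.0007  0.948 ]]
95 (0.505, -0.31, 0.0) [-0.7481  0.7248  1.5062  0.      0.9106 -0.8354]
95 (0.4, -0.26, 0.02) [-0.8226  0.5029  1.8609  0.      0.7778 -0.9099]
95 (0.59, 0.13, 0.06) [ 0.0232  0.6584  1.4379 -0.      1.0453 -0.0641]
95 (0.52, -0.13, 0.08) [-0.4637  0.5041  1.6462  0.      0.9913 -0.551 ]
95 (0.52, -0.26, 0.06) [-0.665   0.616   1.5149  0.      1.0107 -0.7523]
95 (0.5, -0.3, 0.25) [-0.7412  0.431   1.2815  0.      1.4291 -0.8285]
95 (0.52, -0.05, 0.25) [-0.3204  0.2938  1.4741  0.      1.3737 -0.4076]
95 (0.59, 0.2, 0.25) [ 0.139   0.5247  1.1393 -0.      1.4775  0.0518]
-85 (0.505, -0.31, 0.0) [-0.7481  0.7248  1.5062 -0.      0.9106  2.3062]
-85 (0.4, -0.26, 0.02) [-0.8226  0.5029  1.8609 -0.      0.7778  2.2317]
-85 (0.59, 0.13, 0.06) None
-85 (0.52, -0.13, 0.08) [-0.4637  0.5041  1.6462 -0.      0.9913  2.5906]
-85 (0.52, -0.26, 0.06) [-0.665   0.616   1.5149 -0.      1.0107  2.3893]
-85 (0.5, -0.3, 0.25) [-0.7412  0.431   1.2815 -0.      1.4291  2.3131]
-85 (0.52, -0.05, 0.25) [-0.3204  0.2938  1.4741 -0.      1.3737  2.734 ]
-85 (0.59, 0.2, 0.25) None
```

```bash
python3 - <<'E'
from h import *
q=down(np.radians(95))
for t,p in [("wt",(.588,.27,.2)),("ws",(.519,-.02,.2)),("wb",(.503,-.30,.2))]:
    env.reach(p,q); d=shot("wrist",t)
print(monitor.sense()["clock"])
cv2.imwrite("pics/mont.png",cv2.resize(np.hstack([cv2.imread(f"pics/{t}.png") for t in("wt","ws")]),(800,300)))
E
```

```text
5.4083
```

View pics/mont.png

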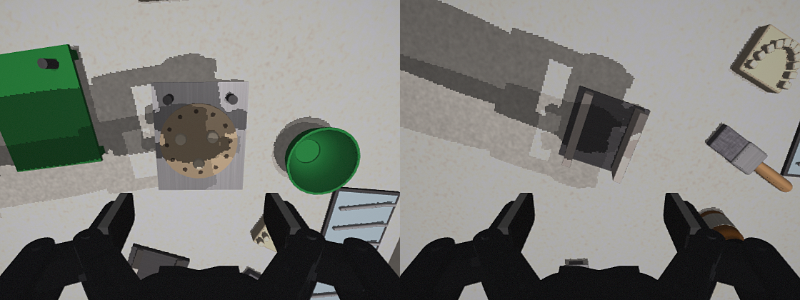

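View pics/wb.png

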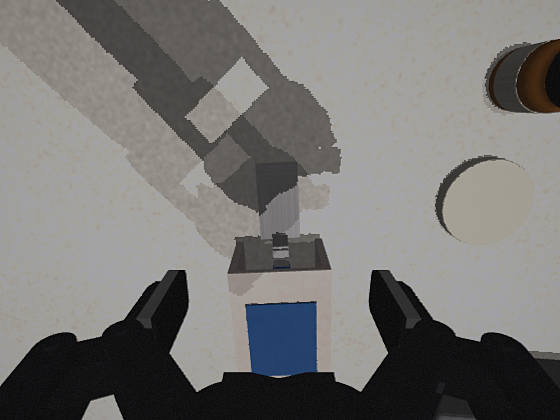

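The shelf and tray fill about (215–350, 110–270) in `wt`, with the posts at the top (+y) edge. The stand is at about (245–350, 115–255) in `ws`, slightly rotated. In `wb` the blade has its tip edge at (258–297, 162) and its neck near (281, 236), and it looks lined up with the box. I'll zoom in on the stand and shelf and fit the blade edges.

```bash
python3 - <<'E'
from h import *
cr=lambda t,x,y:cv2.resize(cv2.convertScaleAbs(cv2.imread(f"pics/{t}.png")[y:y+180,x:x+140],alpha=1.4),(420,540),interpolation=cv2.INTER_CUBIC)
cv2.imwrite("pics/z1.png",cv2.resize(np.hstack([cr("wt",213,100),cr("ws",220,100)]),(800,514)))
w=load("wb.npz"); g=cv2.cvtColor(w["frame"],cv2.COLOR_RGB2GRAY).astype(float)
gx=np.abs(cv2.Sobel(g,cv2.CV_64F,1,0,ksize=3))
for lo,hi in((252,268),(291,306)):
    r=np.arange(167,230,4); c=np.array([lo+gx[i-1:i+2,lo:hi].sum(0).argmax() for i in r]); print(c)
    ln=cv2.fitLine(np.c_[c,r].astype(np.float32),cv2.DIST_HUBER,0,.01,.01).ravel()
    e=[(ln[2]+ln[0]/ln[1]*(y-ln[3]),y) for y in(162,232)]; P=px2w(w,e,.015); v=P[0]-P[1]; print(P,np.degrees(np.arctan2(v[1],v[0])))
gy=np.abs(cv2.Sobel(g,cv2.CV_64F,0,1,ksize=3)); print("tip rows",[150+gy[150:172,c].argmax() for c in range(262,296,4)])
# box blue label + top edges
E
```

```text
[255 255 255 256 256 256 257 257 257 258 266 255 258 259 259 259]
[[ 0.4766 -0.279   0.015 ]
 [ 0.4876 -0.3569  0.015 ]] 98.01782291022084
[303 297 297 297 296 292 298 298 298 298 299 299 299 299 299 299]
[[ 0.52   -0.2751  0.015 ]
 [ 0.5318 -0.3529  0.015 ]] 98.66442612914538
tip rows [np.int64(163), np.int64(163), np.int64(162), np.int64(162), np.int64(162), np.int64(161), np.int64(151), np.int64(156), np.int64(157)]
```

View pics/z1.png

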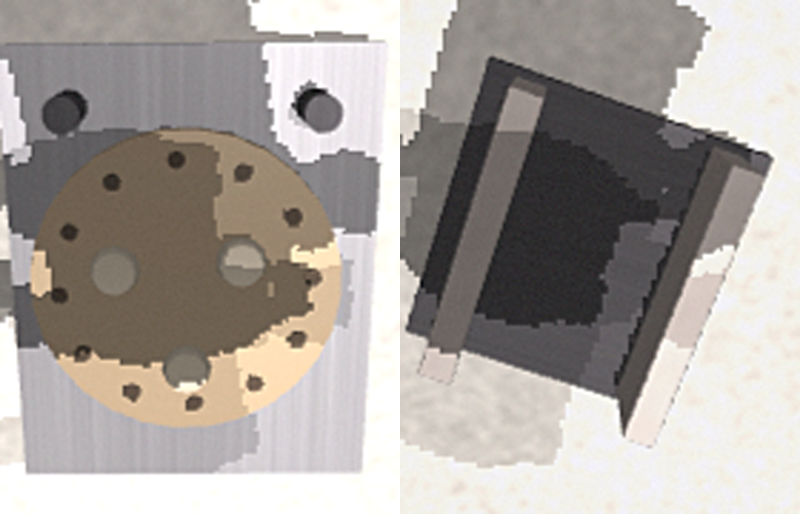

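The zoom (0.35 px per pixel) shows the shelf corners at (2,42), (386,40), (362,473), (26,473) and the post tops at about (62,114) and (325,112). The tray disc spans x 32–341 and y 128–427. The rail tops run from (530,86) to (438,380) and from (752,160) to (640,440), so the stand is turned clockwise relative to the camera.

```bash
python3 - <<'E'
from h import *
wt,ws,sc=load("wt.npz"),load("ws.npz"),load("scene0.npz")
Z=lambda pts,ox,sx: np.array([((x-sx)*.35+ox,y*.35+100) for x,y in pts])
ang=lambda v:np.degrees(np.arctan2(v[1],v[0]))
S=px2w(wt,Z([(2,42),(386,40),(362,473),(26,473)],213,0),.03)
ax=(S[0]+S[1]-S[2]-S[3])/2; print("shelf len",np.linalg.norm(ax),"wid",np.linalg.norm(S[0]-S[1]),np.linalg.norm(S[2]-S[3]),"yaw",ang(ax), "rot widths",ang(S[0]-S[1])-90,ang(S[3]-S[2])-90)
u=ax/np.linalg.norm(ax); print("origin",S.mean(0)+.015*u)
P=px2w(wt,Z([(62,114),(325,112)],213,0),.054); print("posts",P,"sep(82.5)",np.linalg.norm(P[0]-P[1]),"yaw",ang(P[0]-P[1])-90, "origin",P.mean(0)-u*.0442)
def tray(d,lo,box):
    hsv=cv2.cvtColor(d["frame"],cv2.COLOR_RGB2HSV); m=cv2.inRange(hsv,*lo); k=np.zeros_like(m);x0,y0,x1,y1=box;k[y0:y1,x0:x1]=m[y0:y1,x0:x1]
    k=cv2.morphologyEx(k,cv2.MORPH_OPEN,np.ones((3,3)))
    c=max(cv2.findContours(k,0,2)[0],key=cv2.contourArea); h=cv2.convexHull(c)[:,0]
    W=px2w(d,h,.010)[:,:2]; A=np.c_[2*W,np.ones(len(W))]; b=(W**2).sum(1); s=np.linalg.lstsq(A,b,rcond=None)[0]
    return s[:2],np.sqrt(s[2]+s[:2]@s[:2])
f=lambda d,b,z:None
# tray rim mid at z=.030+.010
import h as H
def tr(d,lo,box,z):
    g=H.px2w; H.px2w_=g
    globals()['px2w']=lambda d,uv,_z:g(d,uv,z); r=tray(d,lo,box); globals()['px2w']=g; return r
for nm,d,b in(("w",wt,(215,130,345,260)),("s",sc,(270,265,325,320))):
    for z in(.036,.042): print("tray",nm,z,tr(d,((8,60,20),(25,255,255)),b,z))
L=px2w(ws,Z([(530,86),(438,380),(752,160),(640,440)],220,400),.05)
print("rails",L,ang(L[0]-L[1]),ang(L[2]-L[3]),"len",np.linalg.norm(L[0]-L[1]),np.linalg.norm(L[2]-L[3]),"sep(76)",np.linalg.norm((L[0]+L[1]-L[2]-L[3])/2),"c",L.mean(0))
B=px2w(ws,Z([(490,58),(772,157),(405,332)],220,400),.008); print("base",B,ang(B[0]-B[2]),np.linalg.norm(B[0]-B[2]),np.linalg.norm(B[0]-B[1]),"c",(B[1]+B[2])/2)
E
```

```text
shelf len 0.1603743833333761 wid 0.12693290064978427 0.12999725328835263 yaw 95.18795052311944 rot widths -264.6821177029291 -264.94771684586675
origin [0.5902 0.2741 0.03  ]
posts [[0.545  0.3145 0.054 ]
 [0.6268 0.3223 0.054 ]] sep(82.5) 0.08225701554028213 yaw -264.5369571023858 origin [0.5899 0.2744 0.054 ]
tray w 0.036 (array([0.5885, 0.2568]), np.float64(0.054604714866405946))
tray w 0.042 (array([0.5883, 0.2586]), np.float64(0.0535358618577438))
tray s 0.036 (array([0.5851, 0.2582]), np.float64(0.05357814460817758))
tray s 0.042 (array([0.5873, 0.2615]), np.float64(0.053254421793804234))
rails [[ 0.5026  0.0365  0.05  ]
 [ 0.4783 -0.0662  0.05  ]
 [ 0.5757  0.0197  0.05  ]
 [ 0.5513 -0.0829  0.05  ]] 76.67071854720152 76.61899350100228 len 0.10551129499952079 0.10552705342901708 sep(76) 0.07491228196437809 c [ 0.527  -0.0232  0.05  ]
base [[ 0.4863  0.0413  0.008 ]
 [ 0.592   0.0155  0.008 ]
 [ 0.4596 -0.0653  0.008 ]] 75.93565950419007 0.10986687543153086 0.10874988196122262 c [ 0.5258 -0.0249  0.008 ]
```

Measurements agree between views. The lifter blade centre is at (.504,-.319) with yaw 98.3°. The shelf is at (.590,.274), yaw 95.2°. The stand is at (.5265,-.024), yaw 76.6°. The tray stands about 15 mm short of the posts. Now I pull the lifter out.

```bash
python3 - <<'E'
from h import *
y=np.radians(98.3); u=np.array([np.cos(y),np.sin(y),0]); q=down(y)
g=np.array([.5044,-.319,0])+.008*u
env.reach(g+[0,0,.06],q); env.movel(g+[0,0,.004],.08)
env.close_gripper(70); s=monitor.sense(); print("gap",s["finger_gap"],s["gripper_force"],s["contact_force"])
env.movel(g+[0,0,.007],.03); p=g+.155*u+[0,0,.007]; env.movel(p,.1)
p+=[0,0,.02]; env.movel(p,.1); t=np.array([.41,-.155,p[2]]); env.movel(t,.12)
s=monitor.sense(); print(s["finger_gap"],s["contact_force"],s["clock"])
shot("scene","sc1"); 
im=cv2.imread("pics/sc1.png")[90:270,150:390]; cv2.imwrite("pics/sc1c.png",cv2.resize(im,(800,600),interpolation=cv2.INTER_CUBIC))
E
```

```text
gap 0.4851938794604956 70.36427870938496 [-1.7952  0.9101  5.258 ]
0.48233067770461724 [-0.1565 -0.1407 -0.8023] 10.4083
```

View pics/sc1c.png

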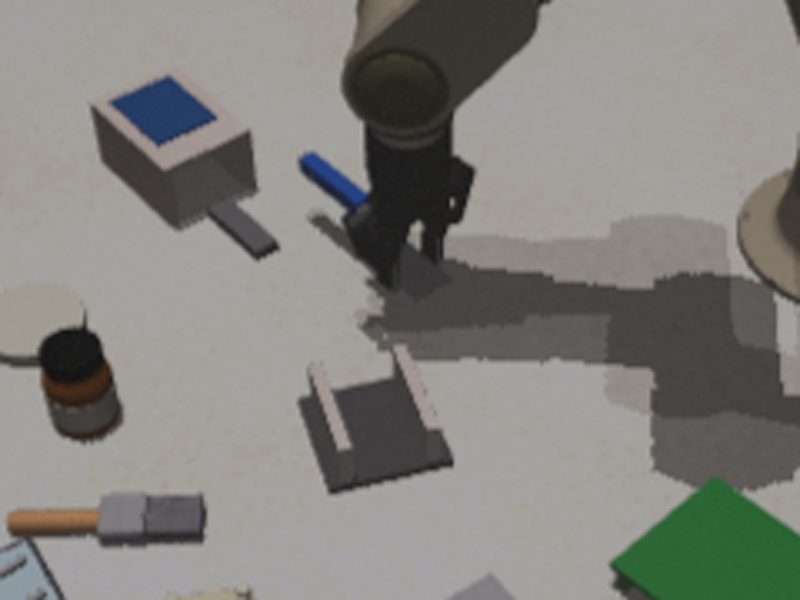

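The lifter is out of the box and held by the blade, with the blue handle showing at (335,182) in the crop; nothing else has moved. Next I lay it down, guarded.

```bash
python3 - <<'E'
from h import *
p=monitor.sense()["position"]
env.movel([p[0],p[1],.004],.08); r=env.movel([p[0],p[1],-.010],.02,guard=4); s=monitor.sense(); print(r,s["position"],s["contact_force"])
env.release(); env.hold(.2)
env.movel([p[0],p[1],.15],.2)
y=np.radians(98.3); u=np.array([np.cos(y),np.sin(y),0])
e=p-.095*u-np.array([0,.02,0]); e[2]=.2
env.reach(e,down(y)); d=shot("wrist","wh"); print(monitor.sense()["clock"])
E
```

```text
True [ 0.4109 -0.1554 -0.0015] [-1.1539  1.4118  8.5746]
13.5583
```

View pics/wh.png

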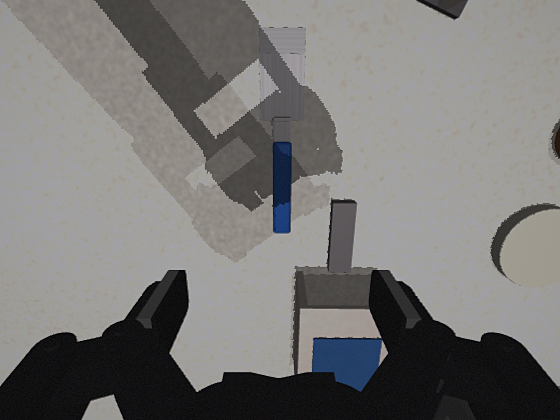

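The lifter lies flat on the bench, with the handle at (282, 142–233) and the blade tip edge at (260–305, 27). I'll compute its pose and grasp the handle.

```bash
python3 - <<'E'
from h import *
d=load("wh.npz"); hsv=cv2.cvtColor(d["frame"],cv2.COLOR_RGB2HSV); m=cv2.inRange(hsv,(100,120,30),(130,255,255)); k=np.zeros_like(m); k[120:245,255:310]=m[120:245,255:310]
r=np.where(k.any(1))[0]; print(r[0],r[-1])
c=np.array([(np.where(k[i])[0].mean()) for i in r]); wd=[k[i].astype(bool).sum() for i in r]; print(wd[::8])
W=px2w(d,np.c_[c,r],.044)[6:-6]; ln=cv2.fitLine(W[:,:2].astype(np.float32),cv2.DIST_HUBER,0,.001,.001).ravel()
v=ln[:2]*np.sign(ln[1]); yaw=np.arctan2(v[1],v[0]); print("yaw",np.degrees(yaw))
E=px2w(d,[(c[0],r[0]),(c[-1],r[-1])],.044); print("ends",E,"len(92)",np.linalg.norm(E[0]-E[1]))
T=px2w(d,[(282.5,27)],.002)[0]; print("tip",T, "handle mid from tip",T[:2]-v*.1485)
hm=(E[0]+E[1])/2; print("mid",hm,"tip dir",np.degrees(np.arctan2(*(T-hm)[1::-1])))
E
```

```text
142 232
[np.int64(15), np.int64(18), np.int64(18), np.int64(18), np.int64(18), np.int64(18), np.int64(17), np.int64(17), np.int64(17), np.int64(17), np.int64(17), np.int64(17)]
yaw 97.995514
ends [[ 0.4191 -0.223   0.044 ]
 [ 0.4329 -0.3117  0.044 ]] len(92) 0.08981696551320949
tip [ 0.4057 -0.1215  0.002 ] handle mid from tip [ 0.4263 -0.2685]
mid [ 0.426  -0.2673  0.044 ] tip dir 97.95202947412268
```

```bash
python3 - <<'E'
from h import *
y=np.radians(98); q=down(y)
env.reach([.426,-.268,.08],q); env.movel([.426,-.268,.015],.08,guard=15)
env.close_gripper(115); s=monitor.sense(); print(s["finger_gap"],s["gripper_force"],s["position"],s["contact_force"])
env.movel([.426,-.268,.14],.15); s=monitor.sense(); print("lifted",s["contact_force"],s["ft_torque"])
a=np.radians(95.2); u=np.array([np.cos(a),np.sin(a),0]); O=np.array([.590,.274,0])
st=O-(.082+.1485)*u
env.reach(st+[0,0,.12],down(a)); env.movel(st+[0,0,.056],.12)
r=env.movel(st+[0,0,.040],.02,guard=2.5); s=monitor.sense(); print("contact",r,s["position"],s["contact_force"],s["clock"])
d=shot("scene","sc2"); shot("wrist","w2"); 
A=cv2.resize(d["frame"][190:350,190:390,::-1],(500,400),interpolation=cv2.INTER_CUBIC); B=cv2.resize(cv2.imread("pics/w2.png"),(300,225)); c=np.zeros((400,800,3),np.uint8); c[:,:500]=A; c[:225,500:]=B
cv2.imwrite("pics/m2.png",c)
E
```

```text
0.18957988799096226 112.11345076560974 [ 0.4261 -0.2681  0.0152] [-0.0551  0.6436  1.8262]
lifted [ 0.3634  0.8584 -2.0874] [-0.1148 -0.0237 -0.0117]
contact True [0.6108 0.0444 0.0435] [-0.2749 -1.1385  3.1764] 19.3417
```

View pics/m2.png

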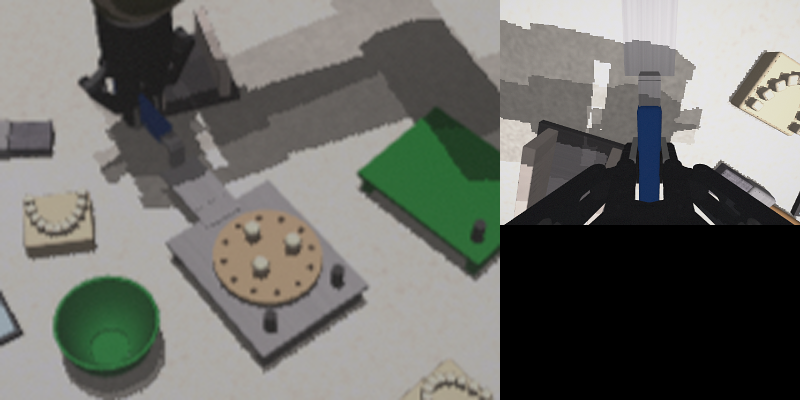

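The blade tip rests on the shelf's front strip at (225,215) in the crop, lined up with the tray and posts. Now I slide under.

```bash
python3 - <<'E'
from h import *
a=np.radians(95.2); u=np.array([np.cos(a),np.sin(a),0]); O=np.array([.590,.274,0])
z=.0450
env.movel(O-.2305*u+[0,0,z],.03)
for x in (.190,.165,.150,.135,.116):
    r=env.movel(O-x*u+[0,0,z],.05,guard=25); s=monitor.sense(); print(x,r,s["contact_force"],s["ft_torque"],s["position"])
    if r: break
print(s["clock"])
d=shot("scene","sc3"); cv2.imwrite("pics/sc3c.png",cv2.resize(d["frame"][210:340,220:380,::-1],(740,600),interpolation=cv2.INTER_CUBIC))
E
```

```text
0.19 False [0.4137 1.4249 1.4075] [ 0.4885 -0.0474 -0.0299] [0.6071 0.0851 0.0449]
0.165 False [-0.5328  3.1233  4.0579] [ 0.6474 -0.0987  0.0195] [0.6048 0.1105 0.0449]
0.15 False [0.9143 2.8273 3.4974] [ 0.706  -0.1785 -0.0442] [0.6036 0.1255 0.045 ]
0.135 False [1.8888 1.1293 3.7036] [ 0.5087 -0.2422 -0.0562] [0.6023 0.1398 0.045 ]
0.116 False [ 0.5271 -9.5537  7.0729] [-1.254  -0.1277  0.1245] [0.6009 0.1566 0.0453]
22.7333
```

View pics/sc3c.png

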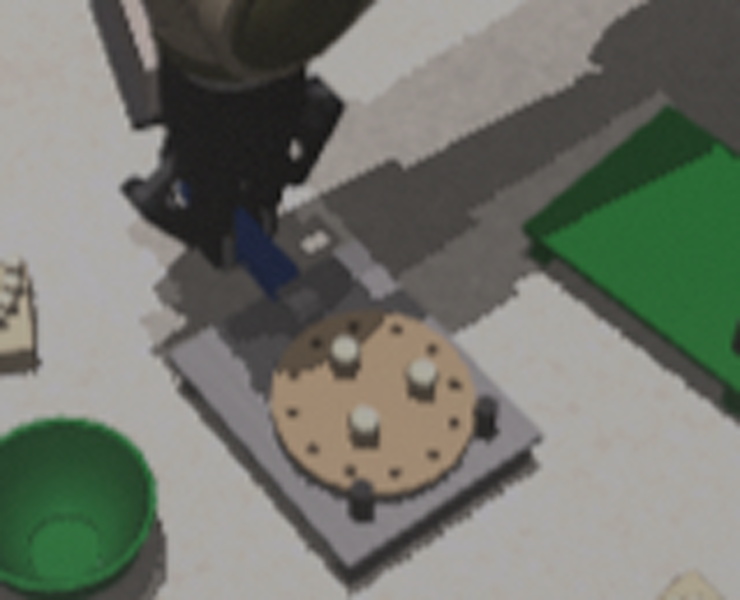

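The tray is against both posts with the blade under it. The 9.5 N at the end is the neck meeting the rim, so I back off slightly and lift.

```bash
python3 - <<'E'
from h import *
a=np.radians(95.2); u=np.array([np.cos(a),np.sin(a),0]); O=np.array([.590,.274,0])
b=O-.121*u
env.movel(b+[0,0,.0455],.02); s=monitor.sense(); print(s["contact_force"],s["ft_torque"])
env.movel(b+[0,0,.055],.02); s=monitor.sense(); print(s["contact_force"],s["ft_torque"])
env.movel(b+[0,0,.100],.06); env.hold(.3); s=monitor.sense(); print(s["contact_force"],s["ft_torque"],s["position"],s["clock"])
d=shot("scene","sc4"); w=shot("wrist","w4"); sd=shot("side","sd4")
A=cv2.resize(d["frame"][190:340,210:370,::-1],(400,375)); B=cv2.resize(w["frame"][:,:,::-1],(400,300)); c=np.zeros((375,800,3),np.uint8); c[:,:400]=A; c[:300,400:]=B
cv2.imwrite("pics/m4.png",c)
E
```

```text
[-2.0507 -2.6116  2.749 ] [-0.2014  0.1188  0.0387]
[ 0.3468 -0.5382 -2.3137] [-0.2575 -0.0159 -0.0108]
[ 0.1789 -0.4089 -3.6713] [-0.3057 -0.0524 -0.0432] [0.6009 0.1535 0.0998] 25.0083
```

View pics/m4.png

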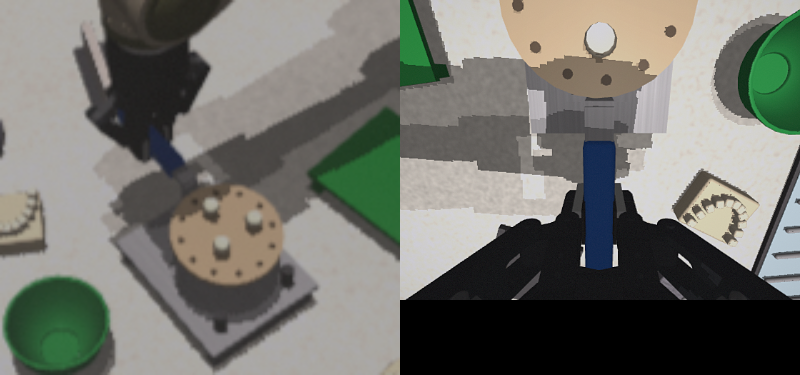

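The tray rides level on the blade, with the near rim close to the neck at (600,97) in the wrist view. I'll measure its centre relative to the tool.

```bash
cat > tr.py <<'E'
from h import *
from scipy.optimize import least_squares
def tray(d,box,z,bord=True):
    hsv=cv2.cvtColor(d["frame"],cv2.COLOR_RGB2HSV); m=cv2.inRange(hsv,(8,60,20),(25,255,255)); k=np.zeros_like(m);x0,y0,x1,y1=box;k[y0:y1,x0:x1]=m[y0:y1,x0:x1]
    k=cv2.morphologyEx(k,cv2.MORPH_OPEN,np.ones((3,3)))
    h=cv2.convexHull(max(cv2.findContours(k,0,1)[0],key=cv2.contourArea))[:,0]; h=h[h[:,1]>2]
    W=px2w(d,h,z)[:,:2]
    f=least_squares(lambda c:np.hypot(*(W-c).T)-.054,W.mean(0),loss='soft_l1',f_scale=.001)
    return f.x,np.sqrt(np.mean(f.fun**2))
E
python3 - <<'E'
from tr import *
a=np.radians(95.2); u=np.array([np.cos(a),np.sin(a)]); n=np.array([-u[1],u[0]])
t=np.array([.6009,.1535])
for nm,b,z0 in(("w4",(120,0,450,140),.089),("sc4",(270,255,330,310),.089),("wt",(215,130,345,260),.03),("sc0",0,.03)):
    if nm=="sc0": d=load("scene0.npz"); b=(270,265,325,320)
    else: d=load(nm+".npz")
    for dz in(.006,.012):
        c,e=tray(d,b,z0+dz); print(nm,dz,c,e,"rel TCP",(c-t)@u,(c-t)@n)
E
```

```text
w4 0.006 [0.5892 0.2727] 0.0009105620411113827 rel TCP 0.11981200741607312 0.0008693423185592349
w4 0.012 [0.5892 0.2738] 0.00019317940205648777 rel TCP 0.12091061991998286 0.0007534402752312055
sc4 0.006 [0.5863 0.2731] 0.0018125096558801602 rel TCP 0.12047655768556703 0.003706288191196694
sc4 0.012 [0.5886 0.2764] 0.0015746815136597851 rel TCP 0.12354530944793791 0.0011553601010581692
wt 0.006 [0.5884 0.2569] 0.0006443233741299122 rel TCP 0.10407951648153128 0.003040544903315497
wt 0.012 [0.5884 0.2586] 0.0005146632160887635 rel TCP 0.10576440893315787 0.0029430166303949395
sc0 0.006 [0.585  0.2581] 0.0005002649687260721 rel TCP 0.1056366548348028 0.006396458480204735
sc0 0.012 [0.5871 0.2612] 0.0007785871619210724 rel TCP 0.10853358281227062 0.003957742765502267
```

Tray is at +120.8 mm along and +0.8 mm across from the TCP. Carry it to the stand slowly.

```bash
python3 - <<'E'
from tr import *
a=np.radians(76.5); v=np.array([np.cos(a),np.sin(a)]); n=np.array([-v[1],v[0]]); seat=np.array([.5264,-.0238])
t=seat-.1208*v-.0008*n
env.movel([*t,.100],.1,frame=down(a)); env.hold(.2)
env.movel([*t,.070],.06); env.hold(.2); s=monitor.sense(); print(s["position"],s["contact_force"],s["ft_torque"],s["clock"])
w=shot("wrist","w5"); d=shot("scene","sc5")
for z in(.059+.006,.059+.012): 
    for D,b in((w,(120,0,450,140)),(d,(230,180,300,240))):
        c,e=tray(D,b,z); print(z,c,e,"err along/across",(c-seat)@v,(c-seat)@n)
A=cv2.resize(d["frame"][140:290,190:350,::-1],(400,375)); B=cv2.resize(w["frame"][:,:,::-1],(400,300)); c=np.zeros((375,800,3),np.uint8); c[:,:400]=A; c[:300,400:]=B
cv2.imwrite("pics/m5.png",c)
E
```

```text
[ 0.4991 -0.1415  0.0703] [ 1.0641  0.2561 -2.5152] [-0.2422  0.0495 -0.0395] 29.475
0.065 [ 0.5266 -0.0251] 0.000967941164436176 err along/across -0.001266101455647638 -0.00048364085117413885
0.065 [ 0.5233 -0.0254] 0.0028543825631383714 err along/across -0.0022646377214970413 0.0026889156095668367
0.071 [ 0.5268 -0.024 ] 0.00015852368355070376 err along/across -0.0001286312651121471 -0.0004016261557945272
0.071 [ 0.5259 -0.0202] 0.002589897564533273 err along/across 0.0033601031283653727 0.0012901903626918038
```

View pics/m5.png

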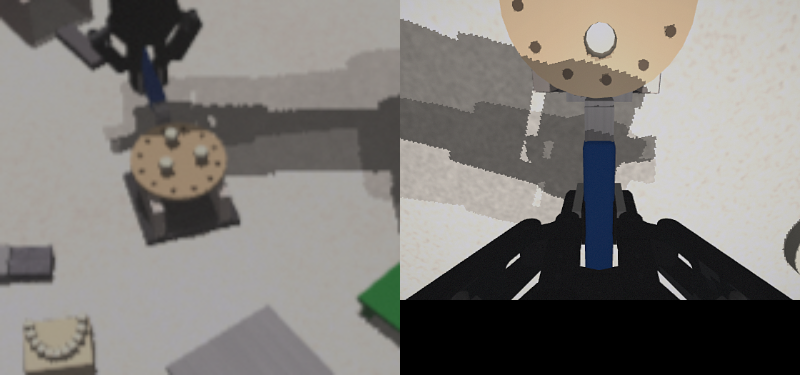

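The tray is centred over the seat to within about 1 mm in the wrist fit, still on the blade. Now I lower it, draw out the blade and lay the lifter at its earlier clear spot. I've already viewed 12 pictures against the limit of 10, so from here I check by numbers only.

```bash
python3 - <<'E'
from tr import *
a=np.radians(76.5); v=np.array([np.cos(a),np.sin(a),0]); n=np.array([-v[1],v[0],0]); seat=np.array([.5264,-.0238,0])
t=seat-.1208*v-.0008*n
for z in(.063,.058,.052):
    r=env.movel(t+[0,0,z],.02,guard=12); s=monitor.sense(); print(z,r,s["contact_force"],s["ft_torque"])
env.hold(.4)
if not r:
    r=env.movel(t-.125*v+[0,0,.052],.06,guard=8); s=monitor.sense(); print("out",r,s["contact_force"],s["position"],s["clock"])
w=shot("wrist","w6"); d=shot("scene","sc6")
for z in(.056,.062):
    for D,b in((w,(120,0,450,140)),(d,(230,180,300,240))):
        try:
            c,e=tray(D,b,z); print(z,c,e,"err",(c-seat[:2])@v[:2],(c-seat[:2])@n[:2])
        except Exception as x: print(x)
E
```

```text
0.063 False [ 0.0421 -0.5777 -1.8613] [-0.2703  0.0341  0.0445]
0.058 False [ 0.1043 -0.4815 -1.8794] [-0.1481  0.0596  0.031 ]
0.052 False [ 0.4249 -0.7271 -1.1904] [-0.1428 -0.0507 -0.0294]
out False [-0.4119  0.1246 -1.0908] [ 0.4699 -0.2628  0.052 ] 33.5583
max() iterable argument is empty
0.056 [ 0.5234 -0.0258] 0.001053348709275977 err -0.002608188081303637 0.0024639281017860095
max() iterable argument is empty
0.062 [ 0.5262 -0.0209] 0.0011802254978569595 err 0.0028152188279617664 0.0008995143805456946
```

```bash
python3 - <<'E'
from tr import *
p=monitor.sense()["position"]; q=down(np.radians(98))
env.movel([p[0],p[1],.10],.1); env.movel([.426,-.268,.10],.1,frame=q); env.movel([.426,-.268,.022],.1)
r=env.movel([.426,-.268,.012],.015,guard=3); print(r,monitor.sense()["position"])
env.release(); env.hold(.2); env.movel([.426,-.268,.2],.2)
env.reach([.426,-.288,.2],q); h=shot("wrist","w7h")
env.reach([.52,-.04,.25],q); w=shot("wrist","w7")
for z in(.056,.062):
    c,e=tray(w,(180,60,400,300),z); print("tray",c,e,c-[.5264,-.0238])
hsv=cv2.cvtColor(h["frame"],cv2.COLOR_RGB2HSV); k=cv2.inRange(hsv,(100,120,30),(130,255,255)); k[245:]=0
c=max(cv2.findContours(k,0,2)[0],key=cv2.contourArea); print("handle rect",cv2.minAreaRect(c)); x,y,ww,hh=cv2.boundingRect(c); E=px2w(h,[(x+ww/2,y),(x+ww/2,y+hh-1)],.044); print(E,np.linalg.norm(E[0]-E[1]))
print(monitor.sense()["clock"])
E
```

```text
True [ 0.4261 -0.2682  0.0149]
tray [ 0.5269 -0.0251] 0.000371594776996941 [ 0.0005 -0.0013]
tray [ 0.5267 -0.0239] 0.0006981512515830909 [ 0.0003 -0.0001]
handle rect ((282.0, 167.5), (93.0, 18.0), 90.0)
[[ 0.4198 -0.2236  0.044 ]
 [ 0.4327 -0.312   0.044 ]] 0.08925797437351299
39.675
```

Tray is centred within about 1 mm and the lifter lies flat where it did before, so I hand in.

```bash
python3 -c "
from bench import job
print(job.hand_in())"
```

```text
the job is handed in; nothing more can be done
None
```

The job is handed in at about 40 s with no verdict returned: by my last wrist measurements the tray sits within about 1 mm of the seat centre and the lifter lies flat on the open bench and is let go, but I viewed 12 pictures, two over the limit of 10.

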